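# Move a buckle casting from the tilted mould to a sprung nest

### The arm

A 7-joint arm with a two-finger parallel gripper is mounted at the origin on the work surface. World frame = base frame: x ahead of the robot, y to its left, z up, the work surface at z = 0. Lengths are in m, angles in rad, forces in N, time in s.
With the tool pointing down it reaches from about 0.4 to 0.85 m from the base axis. Payload 10.4 kg.
Tool frame: the origin (TCP) lies midway between the tips of the shut fingers; the grasp point (between the pads) lies 19 mm behind it; z points along the fingers, y is the line along which they close (so a half turn about z gives the same grasp; the last joint's range is limited). The gripper opens to 85 mm and grips with 20 to 120 N. Pads are 22 mm wide; open, the fingers measure 114 mm over their backs; the gripper's body (76 mm by 85 mm) begins 54 mm behind the grasp point. The pads swing forward as they close: fully open they stand 13 mm farther back than shut.
Start: joints at [-1.264, 0.332, -0.065, 1.46, 0.022, 1.35, -0.088], TCP at [0.202, 0.591, 0.231] pointing down, gripper open.
Joint ranges: [-2.6, 2.6], [-0.5, 2.12], [-1.47, 1.34], [0.16, 2.42], [-1.27, 4.41], [0.06, 2.06], [-2.6, 2.6]. Speed limits (rad/s): [2.22, 2.22, 2.79, 2.79, 3.14, 3.14, 3.14].

### API

Orientations are given as a unit quaternion [x, y, z, w].
In Python, from workcell import get_obs, camera, camera_params, hand_in gives the robot as it stands.
- The arm moves only by the tool carry_out, never from a script. Its argument "commands" is a list that holds one entry, the list of rows, each a list of 6 numbers: the shift along the tool's x, y, z in units of 40 mm (1.0 is 40 mm), then the turn, a rotation vector about the tool's x, y, z in units of 6 degrees (1.0 is 6 degrees). In form: [[[x, y, z, ax, ay, az], ...]]. A call has 1 to 20 rows; each row shifts and turns the commanded pose from where the row before left it, along the tool's axes as they then stand; what a row does not reach is not made up. A row lasts 1/12 s, in which the tool goes at most 41.7 mm and 7.16 degrees, less where a joint would pass 70% of its speed; a pose out of reach is approached as far as the arm can. A call is refused whole if a number of a shift passes 1 or a number of a turn 1, either way. A call with a gripper value outside its range is refused whole. "hand" is the closure, from -1 (fully open) to 1 (shut), set as the call begins (left out, the last holds). The fingers move at their own pace and stop on an object; "force" is the grip in N (left out, the last holds). Time passes only in rows, so rows that do not move let the fingers close. It gives the time, the measured TCP pose, the force, the opening and the grip force at its end, in the units of the state.
- get_obs(): the state, without advancing time (a new reading comes with each control period).
- camera(name): name is "side" or "top" or "wrist"; returns the picture (420x560x3 uint8, red, green, blue); there is no depth.
- camera_params(name): a dict with "mtx" (3x3 intrinsics, pixels), "k1" (the pictures are not rectified: a ray, as slopes to the right and down, at radius r is drawn at 1 + k1 r^2 times it, then the intrinsics apply), "R" (3x3) and "t" (3): a world point X has camera coordinates R X + t. Camera axes: x right, y down, z forward; pixel columns grow to the right and rows downward; lengths in m; the calibration is good to about 2 mm. A picture is of the moment at which its call begins: read the wrist's pose just before it. camera_params takes no time and is no camera call; for the wrist camera it gives the pose at the moment of the call.
- hand_in(): hands the job in; it is judged then, once.
The state is a dict: "clock": time; "joint_pos": joint angles; "joint_velocities": joint speeds; "tau": joint torques, N m; "position": TCP position; "ee_rot": TCP orientation; "ft_force": force on the tool from outside, world axes, zero at the start; "torque": the same for the moment, N m; "grip_width": opening from 0.0 (shut) to 1.0 (fully open); "grasp_force": force on a finger pad.
Only numpy, scipy, OpenCV 4.12 (cv2) and the standard library are available. Lean on these libraries where they do the work, as an engineer would, in place of code of your own. Each camera call takes 0.05 s, during which the arm holds its last target. There are 200 camera calls.

### The job

Lift the brass casting out of the tilted mould under the bench magnifier and load it, fin up, into the empty grey nest: press the nest's red sprung keeper back with the casting, let the plate down flat on the nest's floor and let the keeper snap back over the plate's end. Do not knock the magnifier, and leave the finished casting in the other nest, the jar and the wooden-handled pick where they are.

Things in the scene. Friction and masses are not known exactly. Their poses are not given: they have to be found in the camera images.
- casting: Brass casting in the mould, loose, about 0.23 kg: plate 60 (x) x 40 (y) x 8 mm, rounded corners, with a sprue fin upright on its middle, 34 mm long (x), 10 mm thick (y), its top 36 mm above the plate's underside. Origin: centre of the plate's underside; z along the fin, away from the plate. Looks the same turned half round about z. Hold it by the fin's two broad faces.
- mould: Fixed dark steel half-mould, block 110 x 90 x 35 mm, its face tilted 0.5 rad (29 deg) from level. Origin: centre of its underside; z square out of the face, x up the slope, y level. The cavity in the face's middle (face z = 35 mm, cavity floor z = 27 mm) holds the casting's plate with its top flush, 2.5 mm play each side, straight walls: the casting comes out along z, fin first.
- mould_stand: Fixed wooden base under mould and magnifier, 200 (x, -65 to +135 mm) x 110 x 12 mm. Origin on the table under the middle of the mould face, which is 75 mm up; z up, x level, to the uphill side.
- magnifier: Fixed bench magnifier; origin at the centre of its lens: level, round, clear, in a white ring 98 mm across and 14 mm thick, 196 mm above the table, 55 mm uphill (stand's x) of the mould face's middle, on a post 67 mm farther uphill. Not to be knocked: it is in the way of a gripper coming straight down on the casting, not of one coming in along the mould's z.
- nest_empty: The empty one of two like fixed grey nests: block 124 (x) x 66 (y) x 18 mm, origin at the centre of its underside, z up. On top a pocket with a black floor and walls 7 mm high: one at the -x end, two along the sides. At the +x end the red sprung keeper, behind it an aluminium block 24 mm high over the floor.
- nest_empty_seat (a point): Centre of the empty nest's pocket floor, 18 mm above the table, 17 mm to -x of the nest's middle; axes as the nest. The casting's origin belongs here, its x along this x, either way round. In this frame the end wall's inside is at x = -33 mm (wall 9 mm thick), the side walls' insides at y = +-23.5 mm; all walls are 7 mm high.
- keeper_empty (a joint): Travel (m) of the empty nest's keeper: 0 closed, grows as it is pushed to the nest's +x, stop at 0.012. A spring shuts it with 3 N at 0, 6 N at the stop. A level plate held above the walls and pushed to +x drives the lip back; once past the end wall it can be lowered in front of the lip, which springs back over it when its top is below the lip.
- keeper_empty_lip (a point): Middle of the flat upright front face of the red keeper's lip, empty nest; moves with the keeper. Closed, the front is at x = +24 mm from the seat. The lip is 30 mm wide, from 10 to 24 mm above the pocket floor; below it the keeper is cut back 9 mm, leaving room for the end of a plate that lies on the floor.
- nest_full: The other nest, of the same shape and colours, holding the finished casting under its closed keeper.
- finished: The finished casting, same shape and axes as the one in the mould, lying loose in the other nest. To be left alone.
- flux_jar: Closed amber glass jar with black lid, 48 mm diameter, 70 mm high, loose; origin at the centre of its underside. To be left alone.
- pick: Soldering pick with wooden handle, 170 mm long, lying loose on the bench. To be left alone.
- solder_block: Fixed tan soldering block with burn marks, 120 x 100 x 30 mm; origin at the centre of its underside.
Mind the look-alikes: they are no part of the job. What is shaped like the casting but blue, purple or turquoise is not meant.

How it is judged:
By the outcome, as a careful person would: the job done as asked, in the order asked, and still so for the second after the job is handed in, with the robot touching nothing.
It also fails if it takes over 42 s, if anything falls off the work surface, if the arm or the gripper's body presses on something with over 40 N, if the wrist force passes 120 N, or if a joint passes its speed limit or range.

## Working session

There is one attempt and no reset: what is moved stays moved. The work goes in short steps, Python scripts to look and compute and a tool call to move; the robot and the scene stay as the last step left them, time stands still between calls to the robot, and variables do not carry over. Pictures are saved under pics/ and viewed, at most 10 in all, crops included, and the job is handed in when it is done.

Besides the shell and the picture viewer there is one more tool, called after ">>>" in YAML: its name, and indented under it one key for each argument. carry_out: Moves the arm, as the interface text tells. Its arguments: {"type":"object","properties":{"commands":{"type":"array"},"hand":{"type":"number"},"force":{"type":"number"}},"required":["commands"]}

```bash
ls; mkdir -p pics
python3 - <<'E'
from workcell import *
import cv2,numpy as np
np.set_printoptions(precision=4,suppress=True)
for n in ['side','top']:
    im=camera(n); cv2.imwrite(f'pics/{n}0.png',im[:,:,::-1])
    p=camera_params(n); print(n,p['mtx'].tolist(),p['k1'],p['R'].tolist(),p['t'])
print(get_obs())
E
```

```text
pics
side [[380.67768476813717, 0.0, 286.0665519931038], [0.0, 380.67768476813717, 203.36831716969957], [0.0, 0.0, 1.0]] -0.10703993162190872 [[-0.9152492601425875, -0.40281121183204227, 0.007868890064583998], [-0.19875613005160234, 0.4344432531045071, -0.8784959081287084], [0.3504494151448359, -0.8056067200901287, -0.4776850635829718]] [0.538  0.2606 0.7309]
top [[387.87256084565206, 0.0, 275.140348078052], [0.0, 387.87256084565206, 203.77265111512193], [0.0, 0.0, 1.0]] 0.013375188480089152 [[0.13187274021255133, -0.9912595877104581, 0.003743014951261962], [-0.9713350538196127, -0.12997363060218922, -0.19903534502528836], [0.19778218729218988, 0.022611614718503717, -0.9799851638008298]] [-0.0925  0.6184  0.865 ]
{'clock': 0.1, 'joint_pos': array([-1.2636,  0.3328, -0.0647,  1.4608,  0.0216,  1.3499, -0.0885]), 'joint_velocities': array([-0.0003, -0.0002, -0.0009, -0.0014,  0.0011, -0.0004,  0.0019]), 'tau': array([  0.0015, -62.6734,   0.049 , -39.2431,   0.0164,   0.0068,
        -0.    ]), 'position': array([0.2023, 0.591 , 0.2306]), 'ee_rot': array([ 0.1641,  0.9864, -0.0006, -0.0001]), 'ft_force': array([ 0.3886,  0.3788, -0.5704]), 'torque': array([0.0078, 0.0658, 0.0312]), 'grasp_force': 0.0, 'grip_width': 0.9975427843015088}
```

View pics/side0.png

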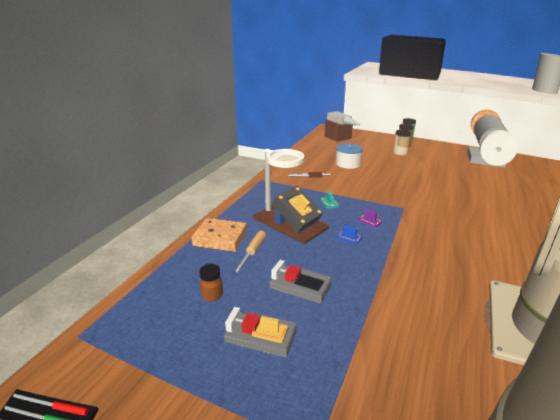

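View pics/top0.png

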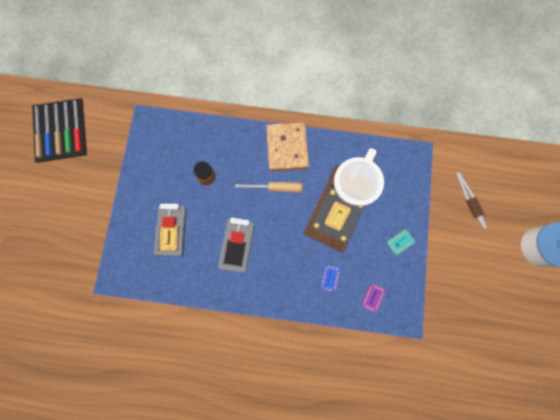

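Candidates, side / top pixel:
- Brass casting in the mould: (300,205) / (338,217). This is the target.
- Finished casting in the full nest: (268,328) / (169,232).
- Blue: (350,235) / (330,278). Purple: (371,217) / (374,298). Turquoise: (330,201) / (401,242).
- The empty nest, with the black floor: (300,282) / (236,246).

The next crop checks the choice.

```bash
cat > h.py <<'E'
import numpy as np,cv2
from workcell import *
from scipy.spatial.transform import Rotation as Ro
np.set_printoptions(precision=4,suppress=True)
def cp(n):
    p=camera_params(n); return p['mtx'],p['k1'],np.array(p['R']),np.array(p['t'])
def ray(P,uv):
    K,k,R,t=P; d=((uv[0]-K[0,2])/K[0,0],(uv[1]-K[1,2])/K[1,1]); d=np.array(d); s=d.copy()
    for _ in range(20): s=d/(1+k*(s@s))
    v=R.T@np.array([s[0],s[1],1]); return -R.T@t, v/np.linalg.norm(v)
def plane(P,uv,z):
    c,v=ray(P,uv); return c+v*(z-c[2])/v[2]
def tri(P,a,Q,b):
    c1,v1=ray(P,a);c2,v2=ray(Q,b)
    s=np.linalg.lstsq(np.c_[v1,-v2],c2-c1,rcond=None)[0]
    p,q=c1+s[0]*v1,c2+s[1]*v2; return (p+q)/2,np.linalg.norm(p-q)
def proj(P,X):
    K,k,R,t=P; c=R@np.asarray(X)+t; s=c[:2]/c[2]; s=s*(1+k*(s@s)); return K[:2,:2]@s+K[:2,2]
E
python3 - <<'E'
from h import *
o=np.zeros((600,800,3),np.uint8)
def put(n,x,y,w,h,f,X,Y):
    im=cv2.imread(f'pics/{n}0.png')[y:y+h,x:x+w]; o[Y:Y+h*f,X:X+w*f]=cv2.resize(im,None,fx=f,fy=f,interpolation=cv2.INTER_CUBIC)
put('top',300,145,90,110,4,0,0); put('side',245,145,90,100,4,400,0)
put('top',210,210,60,70,2,0,450) ; put('side',260,255,80,50,4,400,400)
put('top',140,195,60,70,2,200,450)
cv2.imwrite('pics/c1.png',o)
E
```

```text
(no output)
```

View pics/c1.png

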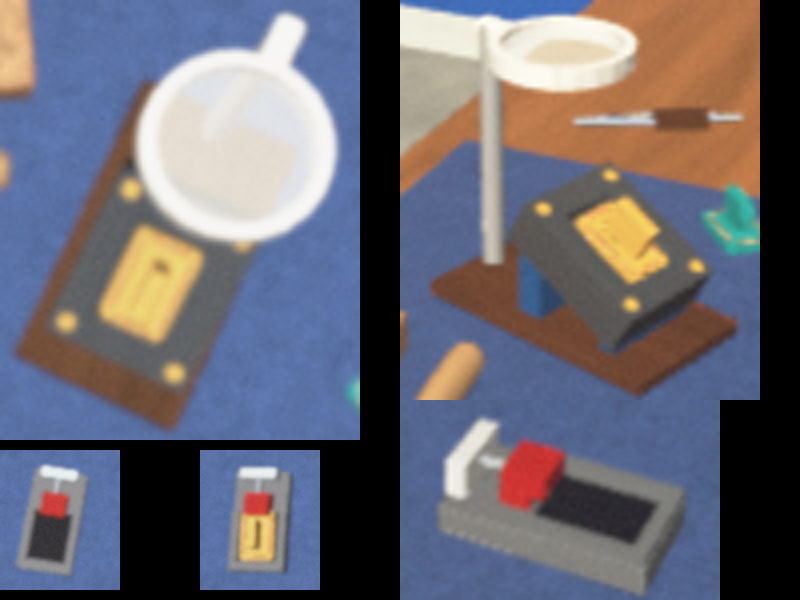

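The crop confirms the brass casting, fin up, at top (338,217), in the tilted dark mould with four brass studs. The keeper is closed on the empty, black-floored nest. I'll triangulate the studs and get a rough nest pose.

Run:
```python
from h import *
T,S=cp('top'),cp('side')
top=lambda u,v:(300+u/4,145+v/4); sd=lambda u,v:(245+(u-400)/4,145+v/4)
prs=[((130,188),(543,209)),((243,243),(611,175)),((66,321),(631,304)),((174,373),(697,266))]
X=[]
for a,b in prs:
    p,e=tri(T,top(*a),S,sd(*b)); X.append(p); print(p,e)
X=np.array(X); c=X.mean(0); up=X[0]+X[1]-X[2]-X[3]; ac=X[0]+X[2]-X[1]-X[3]
print('c',c,'yaw up',np.degrees(np.arctan2(up[1],up[0])),'tilt',np.degrees(np.arcsin(up[2]/np.linalg.norm(up))),'yaw across-90',np.degrees(np.arctan2(ac[1],ac[0]))-90, np.linalg.norm(up)/2,np.linalg.norm(ac)/2)
# stand corners
for q in [(15,353),(174,430)]: print('stand',plane(T,top(*q),.012))
a,b=[plane(T,top(*q),.012) for q in [(15,353),(147,80)]]; print('stand yaw',np.degrees(np.arctan2(*(b-a)[1::-1])))
# magnifier centre
print('mag',plane(T,(300+236/4,145+145/4),.196))
# nests via black/grey: corners
im=cv2.imread('pics/top0.png'); hsv=cv2.cvtColor(im,cv2.COLOR_BGR2HSV)
for nm,(x,y,w,h) in {'empty':(210,210,60,70),'full':(140,195,60,70)}.items():
    s=hsv[y:y+h,x:x+w].astype(int); 
    for cn,m in {'grey':(s[...,1]<60),'dark':(s[...,2]<55),'red':((s[...,0]<8)|(s[...,0]>172))&(s[...,1]>150)}.items():
        cs,_=cv2.findContours(m.astype(np.uint8),cv2.RETR_EXTERNAL,cv2.CHAIN_APPROX_NONE)
        if cs:
            c=max(cs,key=cv2.contourArea)+[x,y]; r=cv2.minAreaRect(c); 
            bp=cv2.boxPoints(r); z={'grey':.025,'dark':.018,'red':.042}[cn]
            W=[plane(T,q,z) for q in bp]; print(nm,cn,r,np.mean(W,0)[:2],[np.linalg.norm(W[i]-W[i-1]).round(4) for i in range(2)],[np.degrees(np.arctan2(*(W[i]-W[i-1])[1::-1])).round(1) for i in range(2)])
p=cp('wrist');o=get_obs();print('wrist cam in tool', Ro.from_quat(o['ee_rot']).inv().apply(-p[2].T@p[3]-o['position']), (Ro.from_quat(o['ee_rot']).inv().as_matrix()@p[2].T).tolist(),p[0][0,0])
```

```text
[ 0.6643 -0.1384  0.0965] 0.001737107848823141
[ 0.6414 -0.206   0.0964] 0.0032894260259306372
[ 0.5892 -0.1141  0.0538] 0.002212770904293266
[ 0.5668 -0.1812  0.0531] 0.0020256679997173893
c [ 0.6154 -0.1599  0.0749] yaw up -18.132200906977694 tilt 28.642377839801515 yaw across-90 -18.607522803412195 0.08976098522880373 0.07101188100943916
stand [ 0.5707 -0.0891  0.012 ]
stand [ 0.5364 -0.1916  0.012 ]
stand yaw -18.78786768952062
mag [ 0.6682 -0.1783  0.196 ]
empty grey ((236.02740478515625, 244.48143005371094), (27.739370346069336, 53.420501708984375), 10.784297943115234) [0.5207 0.0721] [np.float64(0.0668), np.float64(0.1297)] [np.float64(87.0), np.float64(-1.7)]
empty dark ((234.00001525878906, 247.0), (5.0596442222595215, 3.1622774600982666), 71.56504821777344) [0.5136 0.0768] [np.float64(0.0124), np.float64(0.0077)] [np.float64(27.2), np.float64(-63.9)]
empty red ((236.270263671875, 237.3783721923828), (11.507928848266602, 10.52153491973877), 9.462322235107422) [0.5353 0.0722] [np.float64(0.0276), np.float64(0.0253)] [np.float64(88.1), np.float64(-0.6)]
full grey ((169.5482177734375, 229.3248748779297), (28.7838077545166, 53.29279327392578), 4.085616588592529) [0.5359 0.2392] [np.float64(0.0697), np.float64(0.1313)] [np.float64(93.5), np.float64(7.1)]
full red ((168.0, 221.5), (9.0, 12.0), 90.0) [0.5516 0.2415] [np.float64(0.022), np.float64(0.029)] [np.float64(10.9), np.float64(-82.4)]
wrist cam in tool [ 0.0837 -0.     -0.1424] [[-0.0006358318733741202, -0.9462474433685696, -0.32344299596107384], [0.9999992813819468, -0.000930383304980815, 0.0007560572041776895], [-0.001016343160048699, -0.32344228280382936, 0.9462473549454339]] 334.9980619393998
```

Mould face centre is about (0.615,-0.160,0.075), yaw -18.5°, tilt 28.6°. The nest is near (0.52,0.072), yaw about -2°. First I move to a viewpoint over the empty nest on the way.

>>> carry_out:
  commands:
    - [[-0.59,-0.54,0,0,0,0],[-0.59,-0.54,0,0,0,0],[-0.59,-0.54,0,0,0,0],[-0.59,-0.54,0,0,0,0],[-0.59,-0.54,0,0,0,0],[-0.59,-0.54,0,0,0,0],[-0.59,-0.54,0,0,0,0],[-0.59,-0.54,0,0,0,0],[-0.59,-0.54,0,0,0,0],[-0.59,-0.54,0,0,0,0],[-0.59,-0.54,0,0,0,0],[-0.59,-0.54,0,0,0,0],[-0.59,-0.54,0,0,0,0],[-0.59,-0.54,0,0,0,0],[-0.59,-0.54,0,0,0,0],[-0.59,-0.54,0,0,0,0],[-0.59,-0.54,0,0,0,0],[-0.59,-0.54,0,0,0,0],[0,0,0,0,0,0],[0,0,0,0,0,0]]
  hand: -1

```text
clock: 1.77
position: [0.4787, 0.0843, 0.231]
ee_rot: [0.166, 0.986, -0.0, -0.0]
ft_force: [0.9, 0.3, -0.1]
grip_width: 1.005
grasp_force: 0.0
```

Run:
```python
from h import *
import pickle
P=cp('wrist'); im=camera('wrist'); o=get_obs(); print(o['position'],o['ee_rot'],o['joint_pos'])
pickle.dump(P,open('w1.pkl','wb')); cv2.imwrite('pics/w1.png',im[:,:,::-1])
print(proj(P,(.502,.073,.018)))
```

```text
[0.4781 0.0859 0.231 ] [ 0.1647  0.9863 -0.0001 -0.0004] [-0.6786  0.0091  0.4132  1.8369 -0.004   1.2971  0.9756]
[280.3268 200.3018]
```

View pics/w1.png

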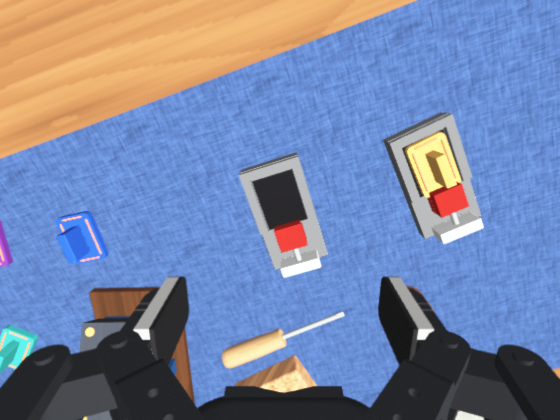

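The wrist view shows the empty nest's black floor at about (279,198) and its keeper at (291,237), with the full nest at (435,180). I'll measure the pocket from the black quad.

Run:
```python
from h import *
import pickle
P=pickle.load(open('w1.pkl','rb')); im=cv2.imread('pics/w1.png'); x,y,w,h=225,140,120,140
g=im[y:y+h,x:x+w].max(2); 
m=((g<75)).astype(np.uint8); cs,_=cv2.findContours(m,cv2.RETR_EXTERNAL,cv2.CHAIN_APPROX_NONE)
for c in sorted(cs,key=cv2.contourArea)[-2:]: print(cv2.contourArea(c),cv2.minAreaRect(c+[x,y]))
c=(max(cs,key=cv2.contourArea)+[x,y])[:,0,:]
Wf=np.array([plane(P,q,.018) for q in c])[:,:2]; Wt=np.array([plane(P,q,.025) for q in c])[:,:2]
r=cv2.minAreaRect((Wf*1000).astype(np.float32)); print('floor-plane rect',r)
for it in range(3):
    yaw=0 if it==0 else yaw
    if it==0: yaw=np.radians(-2)
    R=np.array([[np.cos(yaw),np.sin(yaw)],[-np.sin(yaw),np.cos(yaw)]])
    f=Wf@R.T; t=Wt@R.T; lo,hi=np.percentile(f[:,1],[2,98]); xl,xh=np.percentile(f[:,0],[2,98])
    mid=(f[:,0]>xl+.006)&(f[:,0]<xh-.006)
    A=mid&(f[:,1]>(lo+hi)/2); B=mid&(f[:,1]<(lo+hi)/2); E=(f[:,0]<xl+.004)&(f[:,1]>lo+.006)&(f[:,1]<hi-.006); F=(f[:,0]>xh-.004)&(f[:,1]>lo+.012)&(f[:,1]<hi-.012)
    pa=np.polyfit(t[A,0],t[A,1],1); pb=np.polyfit(f[B,0],f[B,1],1); pe=np.polyfit(t[E,1],t[E,0],1)
    print('yaw',np.degrees(yaw),'slopes',pa[0],pb[0],-pe[0])
    yaw+= (pa[0]+pb[0])/2
ya,yb=np.median(t[A,1]),np.median(f[B,1]); xe=np.median(t[E,0]); xf=np.median(f[F,0])
print('width',ya-yb,'len floor vis',xf-xe); s=R.T@np.array([xe+.033,(ya+yb)/2]); print('seat',s,'yaw',np.degrees(yaw))
# lip: far edge of black is hidden by lip's lower front edge? print lip front at z 28..42mm
hs=cv2.cvtColor(im,cv2.COLOR_BGR2HSV)[y:y+h,x:x+w].astype(int); mr=(((hs[...,0]<8)|(hs[...,0]>172))&(hs[...,1]>150)).astype(np.uint8)
cs,_=cv2.findContours(mr,cv2.RETR_EXTERNAL,cv2.CHAIN_APPROX_NONE); c=(max(cs,key=cv2.contourArea)+[x,y])[:,0,:]
for z in (.028,.042):
    q=(np.array([plane(P,k,z) for k in c])[:,:2]-s)@R.T; print(z,'red x',np.percentile(q[:,0],[3,97]),'y',np.percentile(q[:,1],[3,97]))
```

```text
1902.5 ((279.44207763671875, 199.64987182617188), (51.09195327758789, 40.401790618896484), 72.47442626953125)
floor-plane rect ((501.5412292480469, 72.56246948242188), (44.274253845214844, 58.560813903808594), 88.49925231933594)
yaw -2.0 slopes 0.007406456038403343 0.009464955131172768 0.008141192061119412
yaw -1.5166696727767066 slopes -0.001025121058412486 0.0010336704469279024 -0.002866512779956209
yaw -1.516424750837031 slopes -0.0010293935963419005 0.0010293981313162486 -0.002870783011338169
width 0.043574511804430185 len floor vis 0.05737399089065842
seat [0.5043 0.0726] yaw -1.516424620919586
0.028 red x [0.0216 0.0536] y [-0.0162  0.0148]
0.042 red x [0.0164 0.0471] y [-0.0141  0.0157]
```

Seat is about (0.5025,0.0726), yaw -1.5°. Next: the tilt and shift to pre-grasp.

```bash
cat >> h.py <<'E'
def mframe(yaw,t):
    c,s=np.cos(yaw),np.sin(yaw); xm=np.array([np.cos(t)*c,np.cos(t)*s,np.sin(t)]); ym=np.array([-s,c,0]); return xm,ym,np.cross(xm,ym)
def delta(p,R):
    "units: turn first (tool axes), then shift in turned axes"
    o=get_obs(); r=Ro.from_quat(o['ee_rot']); R=Ro.from_matrix(R)
    print('turn',np.degrees((r.inv()*R).as_rotvec())/6,'shift(target axes)',R.inv().apply(p-o['position'])/.04,'shift(current axes)',r.inv().apply(p-o['position'])/.04)
F0=np.array([.6154,-.1599,.0749]); XM,YM,ZM=mframe(np.radians(-18.6),.5); RG=np.c_[-XM,YM,-ZM]
E
python3 - <<'E'
from h import *
delta(F0+.09*ZM,RG)
E
```

```text
turn [-0.017  -4.7816 -0.0574] shift(target axes) [-2.7032 -4.7286  3.6727] shift(current axes) [-4.1637 -4.7024  1.9251]
```

>>> carry_out:
  commands:
    - [[0,0,0,0,-0.797,0],[0,0,0,0,-0.797,0],[0,0,0,0,-0.797,0],[0,0,0,0,-0.797,0],[0,0,0,0,-0.797,0],[0,0,0,0,-0.797,-0.05],[-0.27,-0.473,0.367,0,0,0],[-0.27,-0.473,0.367,0,0,0],[-0.27,-0.473,0.367,0,0,0],[-0.27,-0.473,0.367,0,0,0],[-0.27,-0.473,0.367,0,0,0],[-0.27,-0.473,0.367,0,0,0],[-0.27,-0.473,0.367,0,0,0],[-0.27,-0.473,0.367,0,0,0],[-0.27,-0.473,0.367,0,0,0],[-0.27,-0.473,0.367,0,0,0],[0,0,0,0,0,0],[0,0,0,0,0,0]]

```text
clock: 3.32
position: [0.5743, -0.1458, 0.1541]
ee_rot: [0.157, 0.956, -0.041, 0.244]
ft_force: [0.3, -0.1, -0.3]
grip_width: 1.001
grasp_force: 0.0
```

Run:
```python
from h import *
import pickle
P=cp('wrist'); o=get_obs(); im=camera('wrist'); print(o['position'],o['ee_rot'],o['joint_pos'])
pickle.dump(P,open('w2.pkl','wb')); cv2.imwrite('pics/w2.png',im[:,:,::-1])
delta(F0+.09*ZM,RG)
# fin top centre prediction, casting centre
print([proj(P,F0+a*XM+b*YM+.028*ZM).round(1) for a in(-.017,.017) for b in (-.005,.005)], [proj(P,F0+a*XM+b*YM).round(1) for a in(-.03,.03) for b in (-.02,.02)])
```

```text
[ 0.5743 -0.1458  0.1541] [ 0.1566  0.9562 -0.0413  0.2437] [-0.587  -0.024   0.7028  2.1271  0.2218  0.5532  1.2052]
turn [-0.0152 -0.0021  0.017 ] shift(target axes) [-0.0066 -0.0303  0.0175] shift(current axes) [-0.0066 -0.0303  0.0175]
[array([275.4, 206. ]), array([290.9, 206. ]), array([275.8, 253.8]), array([290.6, 253.8])] [array([255.1, 176.3]), array([311.4, 176.3]), array([257.2, 252.9]), array([309.3, 252.9])]
```

View pics/w2.png

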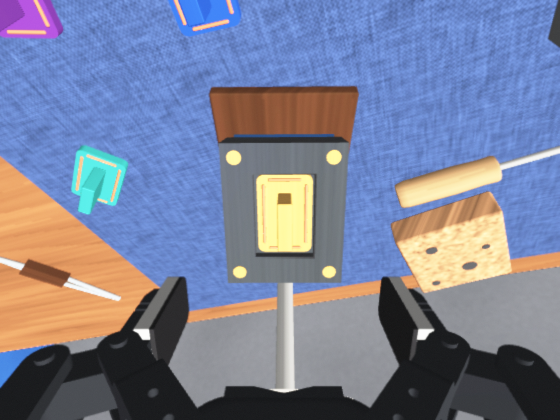

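The view shows the casting's fin centred at about (285,215) between the fingers (midpoint about 283). The gap at the uphill end means the plate has slid about 1.5–2.5 mm downhill. I'll shift slightly downhill, go in along the mould's z, and close.

>>> carry_out:
  commands:
    - [[0.04,0,0.3,0,0,0],[0,0,0.36,0,0,0],[0,0,0.36,0,0,0],[0,0,0.36,0,0,0],[0,0,0.36,0,0,0],[0,0,0.28,0,0,0],[0,0,0.15,0,0,0],[0,0,0,0,0,0],[0,0,0,0,0,0]]

```text
clock: 4.12
position: [0.6125, -0.1583, 0.0781]
ee_rot: [0.156, 0.956, -0.041, 0.244]
ft_force: [0.9, 0.4, 0.4]
grip_width: 1.001
grasp_force: 0.0
```

>>> carry_out:
  commands:
    - [[0,0,0,0,0,0],[0,0,0,0,0,0],[0,0,0,0,0,0],[0,0,0,0,0,0],[0,0,0,0,0,0],[0,0,0,0,0,0],[0,0,0,0,0,0],[0,0,0,0,0,0],[0,0,0,0,0,0],[0,0,0,0,0,0],[0,0,0,0,0,0],[0,0,0,0,0,0]]
  hand: 1
  force: 80

```text
clock: 5.12
position: [0.6126, -0.1591, 0.0782]
ee_rot: [0.157, 0.956, -0.041, 0.244]
ft_force: [-6.0, 2.6, 7.0]
grip_width: 0.095
grasp_force: 78.4
```

>>> carry_out:
  commands:
    - [[0,0,-0.1,0,0,0],[0,0,-0.15,0,0,0],[0,0,-0.25,0,0,0],[0,0,-0.3,0,0,0],[0,0,-0.3,0,0,0],[0,0,-0.4,0,0,0],[0,0,-0.4,0,0,0],[0,0,-0.4,0,0,0],[0,0,-0.3,0,0,0],[0,0,0,0,0,0],[0,0,0,0,0,0]]

```text
clock: 6.03
position: [0.5652, -0.1429, 0.1692]
ee_rot: [0.157, 0.956, -0.04, 0.245]
ft_force: [0.4, 0.4, -3.0]
grip_width: 0.099
grasp_force: 78.4
```

Run:
```python
from h import *
import pickle
P=cp('wrist'); o=get_obs(); im=camera('wrist'); print(o)
cv2.imwrite('pics/w3.png',im[:,:,::-1])
yaw=np.radians(-1.52); c,s=np.cos(yaw),np.sin(yaw); RN=np.array([[-c,-s,0],[-s,c,0],[0,0,-1.]]).T; RN=np.c_[[-c,-s,0],[-s,c,0],[0,0,-1]]
delta(np.array([.5025-.06*c,.0726-.06*s,.018+.060]),RN)
```

```text
{'clock': 6.0333, 'joint_pos': array([-0.639 , -0.0886,  0.7316,  2.1346,  0.2942,  0.6002,  1.1481]), 'joint_velocities': array([ 0.0048,  0.0387,  0.0009,  0.0058, -0.0148, -0.0141,  0.0137]), 'tau': array([  0.0398, -23.2149,  -2.461 , -39.7218,   1.1012,  -2.457 ,
        -0.3006]), 'position': array([ 0.5652, -0.1429,  0.1692]), 'ee_rot': array([ 0.1566,  0.9561, -0.0405,  0.2446]), 'ft_force': array([ 0.3945,  0.4415, -3.0472]), 'torque': array([ 0.2346,  0.7897, -0.008 ]), 'grasp_force': 78.40627670288086, 'grip_width': 0.09922479671257875}
turn [-0.7287  4.7378 -2.7864] shift(target axes) [3.2058 5.3475 2.2643] shift(current axes) [ 5.1511  4.1722 -0.2429]
```

View pics/w3.png

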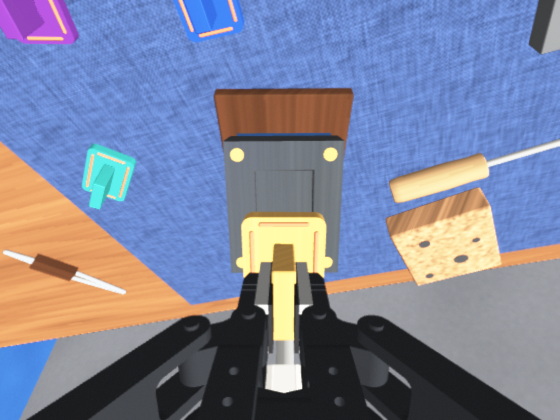

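Run:
```python
from h import *
im=cv2.imread('pics/w3.png'); print([tuple(im[r,262]) for r in range(205,226)]); print([(r,tuple(im[r,283])) for r in range(236,276,2)])
o=get_obs(); P=cp('wrist'); R=Ro.from_quat(o['ee_rot']).as_matrix(); p=o['position']
row=lambda x,z: proj(P,p+R@[x,0,z])[1]
for dx in (-.002,0,.002):
  for zt in (.001,.004): print(dx,zt,'bot',row(.03+dx,zt+.008).round(1),'top',row(.03+dx,zt).round(1),'fin front top',row(.017+dx,zt-.028).round(1),'finroot',row(.017+dx,zt).round(1))
print('cols',[proj(P,p+R@[.03,y,.01])[0].round(1) for y in (-.02,.02)])
```

```text
[(np.uint8(134), np.uint8(126), np.uint8(119)), (np.uint8(135), np.uint8(127), np.uint8(120)), (np.uint8(134), np.uint8(126), np.uint8(119)), (np.uint8(134), np.uint8(128), np.uint8(121)), (np.uint8(134), np.uint8(127), np.uint8(120)), (np.uint8(130), np.uint8(125), np.uint8(120)), (np.uint8(111), np.uint8(121), np.uint8(128)), (np.uint8(69), np.uint8(114), np.uint8(146)), (np.uint8(60), np.uint8(114), np.uint8(149)), (np.uint8(60), np.uint8(113), np.uint8(149)), (np.uint8(61), np.uint8(114), np.uint8(149)), (np.uint8(66), np.uint8(127), np.uint8(164)), (np.uint8(113), np.uint8(208), np.uint8(239)), (np.uint8(161), np.uint8(249), np.uint8(254)), (np.uint8(168), np.uint8(251), np.uint8(255)), (np.uint8(169), np.uint8(251), np.uint8(255)), (np.uint8(162), np.uint8(249), np.uint8(255)), (np.uint8(107), np.uint8(173), np.uint8(235)), (np.uint8(134), np.uint8(191), np.uint8(252)), (np.uint8(164), np.uint8(223), np.uint8(254)), (np.uint8(161), np.uint8(224), np.uint8(254))]
[(236, (np.uint8(168), np.uint8(251), np.uint8(255))), (238, (np.uint8(168), np.uint8(251), np.uint8(255))), (240, (n
[... 683 characters left out ...]
(266, (np.uint8(58), np.uint8(111), np.uint8(146))), (268, (np.uint8(60), np.uint8(114), np.uint8(149))), (270, (np.uint8(68), np.uint8(129), np.uint8(168))), (272, (np.uint8(140), np.uint8(237), np.uint8(253))), (274, (np.uint8(165), np.uint8(250), np.uint8(255)))]
-0.002 0.001 bot 218.3 top 224.3 fin front top 281.1 finroot 250.0
-0.002 0.004 bot 216.2 top 222.0 fin front top 277.1 finroot 247.3
0 0.001 bot 214.4 top 220.2 fin front top 276.5 finroot 246.1
0 0.004 bot 212.3 top 218.0 fin front top 272.7 finroot 243.5
0.002 0.001 bot 210.4 top 216.1 fin front top 272.0 finroot 242.2
0.002 0.004 bot 208.4 top 213.9 fin front top 268.2 finroot 239.6
cols [np.float64(241.8), np.float64(324.7)]
```

Held well: casting origin sits at tool (+0.8, +0.3) mm, with its underside 12 mm beyond the TCP. I go to a waypoint above the nest (shift first, then turn upright).

```bash
cat >> h.py <<'E'
SEAT=np.array([.5025,.0726,.018]); _y=np.radians(-1.52); c,s=np.cos(_y),np.sin(_y)
RN=np.c_[[-c,-s,0],[-s,c,0],[0,0,-1]]
NX=np.array([c,s,0]); NY=np.array([-s,c,0])
def tcp(x,h,y=0): return SEAT+NX*(x+.0008)+NY*(y-.0003)+np.array([0,0,h+.012])
E
python3 - <<'E'
from h import *
delta(tcp(-.014,.09),RN)
E
```

```text
turn [-0.7287  4.7378 -2.7864] shift(target axes) [2.0358 5.34   1.2143] shift(current axes) [ 3.6641  4.5073 -0.6274]
```

>>> carry_out:
  commands:
    - [[0.366,0.451,-0.063,0,0,0],[0.366,0.451,-0.063,0,0,0],[0.366,0.451,-0.063,0,0,0],[0.366,0.451,-0.063,0,0,0],[0.366,0.451,-0.063,0,0,0],[0.366,0.451,-0.063,0,0,0],[0.366,0.451,-0.063,0,0,0],[0.366,0.451,-0.063,0,0,0],[0.366,0.451,-0.063,0,0,0],[0.366,0.451,-0.063,0,0,0],[0,0,0,-0.091,0.592,-0.348],[0,0,0,-0.091,0.592,-0.348],[0,0,0,-0.091,0.592,-0.348],[0,0,0,-0.091,0.592,-0.348],[0,0,0,-0.091,0.592,-0.348],[0,0,0,-0.091,0.592,-0.348],[0,0,0,-0.091,0.592,-0.348],[0,0,0,-0.091,0.592,-0.348],[0,0,0,0,0,0],[0,0,0,0,0,0]]

```text
clock: 7.75
position: [0.49, 0.0717, 0.1191]
ee_rot: [0.015, 1.0, -0.002, 0.0]
ft_force: [0.5, -1.2, -2.5]
grip_width: 0.098
grasp_force: 78.5
```

Run:
```python
from h import *
o=get_obs(); print(o['position'],o['ee_rot'],o['ft_force'],o['joint_pos'])
delta(tcp(-.014,.018),RN)
```

```text
[0.49   0.0717 0.1191] [ 0.0147  0.9999 -0.0016  0.0001] [ 0.5036 -1.1888 -2.4762] [-0.7054  0.1478  0.505   1.9576 -0.0784  1.0561  1.3751]
turn [-0.03    0.0028 -0.0267] shift(target axes) [0.0192 0.0227 1.7777] shift(current axes) [0.0198 0.0282 1.7776]
```

>>> carry_out:
  commands:
    - [[0.02,0.025,0.25,-0.03,0,-0.027],[0,0,0.3,0,0,0],[0,0,0.3,0,0,0],[0,0,0.3,0,0,0],[0,0,0.3,0,0,0],[0,0,0.2,0,0,0],[0,0,0.13,0,0,0],[0,0,0,0,0,0],[0,0,0,0,0,0]]

```text
clock: 8.5
position: [0.4889, 0.0738, 0.0493]
ee_rot: [0.012, 1.0, 0.001, 0.0]
ft_force: [0.3, -0.1, -2.6]
grip_width: 0.099
grasp_force: 78.5
```

Run:
```python
from h import *
o=get_obs(); P=cp('wrist'); w=camera('wrist')[:,:,::-1]; sd=camera('side')[:,:,::-1]; tp=camera('top')[:,:,::-1]
import pickle; pickle.dump((P,o),open('w4.pkl','wb')); cv2.imwrite('pics/w4.png',w); cv2.imwrite('pics/s4.png',sd); cv2.imwrite('pics/t4.png',tp)
print(o['position'],o['ee_rot'],o['ft_force'])
A=cv2.resize(w[140:420,180:400],None,fx=2,fy=2,interpolation=cv2.INTER_CUBIC)
B=cv2.resize(sd[245:310,255:340],None,fx=4,fy=4,interpolation=cv2.INTER_CUBIC); C=cv2.resize(tp[210:280,205:270],None,fx=4,fy=4,interpolation=cv2.INTER_CUBIC)
out=np.zeros((600,800,3),np.uint8); out[:560,:440]=A; out[:260,450:790]=B; out[300:580,450:710]=C
cv2.imwrite('pics/c4.png',out)
f=lambda x,y,z: proj(P,SEAT+NX*x+NY*y+np.array([0,0,z])).round(1)
print('wall top in/out end',f(-.033,-.0235,.007),f(-.033,.0235,.007),f(-.045,-.033,0),f(-.045,.033,0))
```

```text
[0.4889 0.0738 0.0493] [0.012  0.9999 0.0012 0.0004] [ 0.253  -0.1147 -2.5798]
wall top in/out end [237.3 223.4] [325.5 223.4] [220.4 198. ] [342.4 198.1]
```

View pics/c4.png

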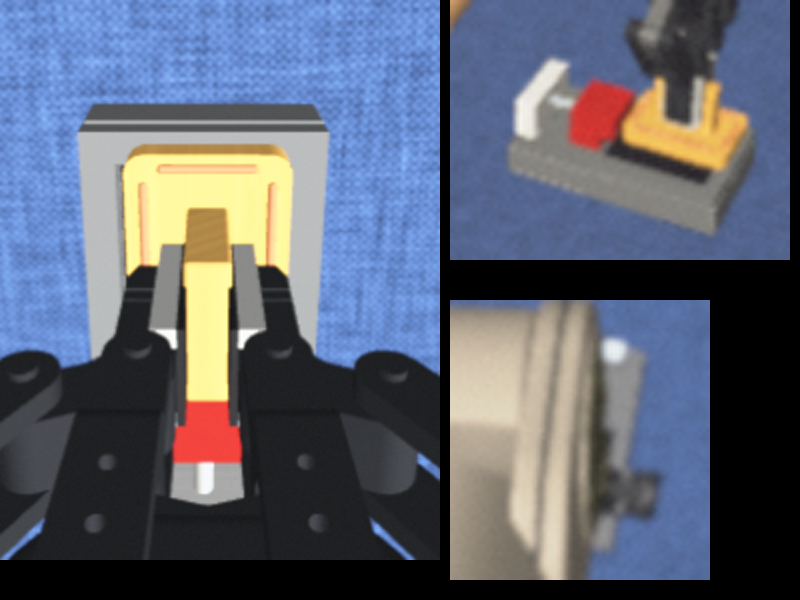

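The casting hovers level over the pocket, 1.2 mm off to +y (plate centre col 284 against nest centre 281.5). The red keeper is still closed. I'll check x from the end-wall edges.

Run:
```python
from h import *
import pickle
P,o=pickle.load(open('w4.pkl','rb')); im=cv2.imread('pics/w4.png')
n=lambda q,z:((plane(P,q,z)-SEAT)@np.c_[NX,NY]*1000).round(1)
for c in (250,310): 
    g=im[185:225,c].astype(int).max(1); d=np.abs(np.diff(g)); print(c,[(185+i,int(d[i])) for i in range(39) if d[i]>14])
for r in (200.5,205.5): print(r,n((281,r),.018),n((281,r),.025))
for r in (215,230,260):
    g=im[r,200:360].astype(int).min(1); d=np.abs(np.diff(g)); print(r,[(200+i,int(d[i])) for i in range(159) if d[i]>25])
print('nest y',n((219,205.5),.025),n((344,205.5),.025)); R=Ro.from_quat(o['ee_rot']).as_matrix()
print('casting end bottom at',n((284,212.5),o['position'][2]-.012),' top',n((284,217),o['position'][2]-.004), n((241.5,230),o['position'][2]-.004), n((326.5,230),o['position'][2]-.004))
```

```text
250 [(188, 17), (190, 32), (191, 91), (192, 23), (199, 62), (200, 16), (201, 68), (202, 19), (204, 17), (205, 79), (216, 47), (217, 20)]
310 [(186, 15), (190, 20), (191, 73), (192, 20), (199, 60), (200, 21), (201, 69), (202, 19), (204, 19), (205, 77), (216, 48), (217, 26)]
200.5 [-43.6  -0.2] [-45.8  -0.2]
205.5 [-40.7  -0.2] [-43.   -0.2]
215 [(218, 29), (245, 68), (321, 35), (343, 48)]
230 [(219, 32), (240, 34), (241, 45), (342, 41)]
260 [(221, 35), (241, 56), (242, 40), (243, 33), (249, 31), (271, 34), (272, 38), (293, 28), (294, 30), (312, 41), (314, 33), (340, 35)]
nest y [-43.  -32.6] [-43.1  32.8]
casting end bottom at [-43.5   1.3]  top [-44.    1.2] [-37.5 -18.7] [-37.5  21.3]
```

Seat x agrees to about 1 mm. I shift -1.2 mm in y, lower so the underside is about 11 mm above the floor, then push the keeper back.

>>> carry_out:
  commands:
    - [[0,-0.03,0.07,0.02,0,0.02],[0,0,0.07,0,0,0],[0,0,0.07,0,0,0],[-0.06,0,0,0,0,0],[-0.06,0,0,0,0,0],[-0.05,0,0,0,0,0],[0,0,0,0,0,0],[0,0,0,0,0,0],[0,0,0,0,0,0]]

```text
clock: 9.4
position: [0.4955, 0.0723, 0.0408]
ee_rot: [0.013, 1.0, 0.0, -0.0]
ft_force: [-1.5, 0.1, -2.3]
grip_width: 0.098
grasp_force: 78.5
```

>>> carry_out:
  commands:
    - [[-0.04,0,0,0,0,0],[-0.04,0,0,0,0,0],[0,0,0,0,0,0],[0,0,0,0,0,0],[0,0,0,0,0,0]]

```text
clock: 9.82
position: [0.4988, 0.0722, 0.0408]
ee_rot: [0.013, 1.0, 0.0, 0.0]
ft_force: [-4.1, 1.4, -3.0]
grip_width: 0.098
grasp_force: 78.5
```

>>> carry_out:
  commands:
    - [[-0.04,0,0,0,0,0],[-0.04,0,0,0,0,0],[-0.03,0,0,0,0,0],[0,0,0,0,0,0],[0,0,0,0,0,0],[0,0,0,0,0,0]]

```text
clock: 10.32
position: [0.5032, 0.0721, 0.0408]
ee_rot: [0.013, 1.0, 0.0, 0.0]
ft_force: [-4.2, 0.4, -3.5]
grip_width: 0.098
grasp_force: 78.4
```

Run:
```python
from h import *
o=get_obs(); P=cp('wrist'); w=camera('wrist')[:,:,::-1]; sd=camera('side')[:,:,::-1]
cv2.imwrite('pics/w5.png',w)
print(o['position'],o['ee_rot'],o['ft_force'],o['torque'],(o['position']-SEAT)@np.c_[NX,NY])
A=cv2.resize(w[140:420,180:400],None,fx=2,fy=2,interpolation=cv2.INTER_CUBIC)
B=cv2.resize(sd[245:310,255:340],None,fx=4,fy=4,interpolation=cv2.INTER_CUBIC)
out=np.zeros((600,800,3),np.uint8); out[:560,:440]=A; out[:260,450:790]=B
cv2.imwrite('pics/c5.png',out)
n=lambda q,z:((plane(P,q,z)-SEAT)@np.c_[NX,NY]*1000).round(1)
for c in (250,265,310): 
    g=w[180:240,c].astype(int).max(1); d=np.abs(np.diff(g)); print(c,[(180+i,int(d[i]),n((c,180.5+i),.025)[0]) for i in range(59) if d[i]>14])
```

```text
[0.5032 0.0721 0.0408] [0.013  0.9999 0.0001 0.0001] [-4.1769  0.4457 -3.5251] [-0.0077  1.131   0.0093] [ 0.0007 -0.0005]
250 [(180, 22, np.float64(-44.2)), (182, 63, np.float64(-43.2)), (183, 28, np.float64(-42.7)), (201, 65, np.float64(-33.5)), (202, 63, np.float64(-33.0)), (210, 15, np.float64(-28.8)), (211, 76, np.float64(-28.3)), (212, 40, np.float64(-27.8)), (216, 52, np.float64(-25.6))]
265 [(180, 19, np.float64(-44.2)), (182, 65, np.float64(-43.2)), (183, 28, np.float64(-42.7)), (201, 62, np.float64(-33.5)), (202, 64, np.float64(-33.0)), (203, 15, np.float64(-32.5)), (210, 40, np.float64(-28.8)), (211, 80, np.float64(-28.3)), (216, 53, np.float64(-25.6))]
310 [(180, 20, np.float64(-44.2)), (182, 66, np.float64(-43.2)), (183, 26, np.float64(-42.7)), (201, 63, np.float64(-33.5)), (202, 64, np.float64(-33.0)), (210, 22, np.float64(-28.8)), (211, 94, np.float64(-28.3)), (216, 56, np.float64(-25.6))]
```

View pics/c5.png

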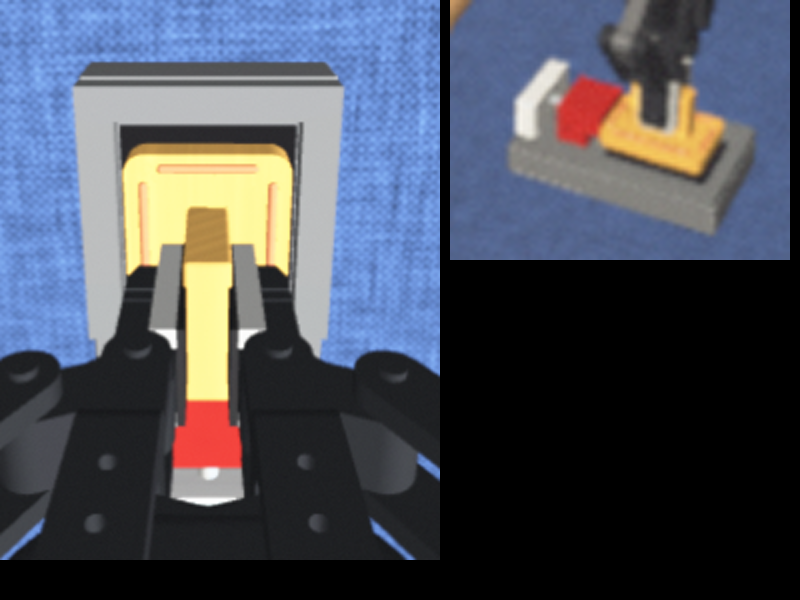

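The plate has driven the keeper back (about 4.5 N, about 6 mm of travel), and black shows around its rear end and both sides (end wall at crop row 124, plate end at 143). Lowering straight down.

>>> carry_out:
  commands:
    - [[0,0,0.04,0,0,0],[0,0,0.04,0,0,0],[0,0,0.04,0,0,0],[0,0,0.04,0,0,0],[0,0,0.04,0,0,0],[0,0,0.03,0,0,0],[0,0,0.02,0,0,0],[0,0,0,0,0,0],[0,0,0,0,0,0],[0,0,0,0,0,0]]

```text
clock: 11.25
position: [0.504, 0.0722, 0.0312]
ee_rot: [0.013, 1.0, 0.0, 0.001]
ft_force: [-0.0, 0.0, -2.1]
grip_width: 0.101
grasp_force: 78.6
```

>>> carry_out:
  commands:
    - [[0,0,0.02,0,0,0],[0,0,0,0,0,0],[0,0,0,0,0,0]]

```text
clock: 11.5
position: [0.504, 0.0722, 0.0311]
ee_rot: [0.013, 1.0, 0.0, 0.001]
ft_force: [-4.0, -0.7, 10.6]
grip_width: 0.1
grasp_force: 80.5
```

Run:
```python
from h import *
P=cp('wrist'); w=camera('wrist')[:,:,::-1]; cv2.imwrite('pics/w6.png',w)
sd=camera('side')[:,:,::-1]; cv2.imwrite('pics/s6.png',sd); s0=cv2.imread('pics/side0.png'); s4=cv2.imread('pics/s4.png')
def red(im):
    h=cv2.cvtColor(im,cv2.COLOR_BGR2HSV).astype(int); return ((h[...,0]<8)|(h[...,0]>172))&(h[...,1]>150)
for n,i in (('s0',s0),('s4',s4),('s6',sd)):
    ys,xs=np.nonzero(red(i)[255:295,270:320]); print(n,len(xs),xs.mean()+270,ys.mean()+255,xs.min()+270,xs.max()+270)
n=lambda q,z:((plane(P,q,z)-SEAT)@np.c_[NX,NY]*1000).round(1)
ys,xs=np.nonzero(red(w)[320:400,260:310]); print('wrist red rows',ys.min()+320,ys.max()+320,'back edge x',n((283,ys.max()+320.5),.042),'front',n((283,ys.min()+319.5),.042))
```

```text
s0 180 292.00555555555553 273.24444444444447 285 300
s4 180 291.8888888888889 273.18333333333334 285 300
s6 165 291.4969696969697 273.1636363636364 285 299
wrist red rows 341 374 back edge x [48.9 -0.4] front [28.5 -0.4]
```

The keeper is back in its closed position (side-view red columns 285–299, as at the start). Release and retreat upward.

>>> carry_out:
  commands:
    - [[0,0,-0.02,0,0,0],[0,0,0,0,0,0],[0,0,0,0,0,0]]

```text
clock: 11.85
position: [0.5037, 0.0722, 0.0312]
ee_rot: [0.013, 1.0, 0.0, 0.001]
ft_force: [-1.4, 0.1, 2.5]
grip_width: 0.1
grasp_force: 79.3
```

>>> carry_out:
  commands:
    - [[0,0,0,0,0,0],[0,0,0,0,0,0],[0,0,0,0,0,0],[0,0,0,0,0,0],[0,0,0,0,0,0],[0,0,0,0,0,0],[0,0,0,0,0,0],[0,0,0,0,0,0],[0,0,0,0,0,0],[0,0,0,0,0,0]]
  hand: -1

```text
clock: 12.68
position: [0.5034, 0.0722, 0.0309]
ee_rot: [0.013, 1.0, 0.0, 0.0]
ft_force: [0.7, 0.1, 0.5]
grip_width: 1.002
grasp_force: 0.0
```

>>> carry_out:
  commands:
    - [[0,0,-0.1,0,0,0],[0,0,-0.2,0,0,0],[0,0,-0.3,0,0,0],[0,0,-0.4,0,0,0],[0,0,-0.5,0,0,0],[0,0,-0.5,0,0,0],[0,0,-0.5,0,0,0],[0,0,-0.5,0,0,0],[0,0,-0.5,0,0,0],[0,0,0,0,0,0],[0,0,0,0,0,0]]

```text
clock: 13.6
position: [0.5041, 0.0722, 0.1729]
ee_rot: [0.013, 1.0, 0.001, 0.002]
ft_force: [0.5, 0.6, -0.5]
grip_width: 0.992
grasp_force: 0.0
```

Run:
```python
from h import *
o=get_obs(); P=cp('wrist'); w=camera('wrist')[:,:,::-1]; sd=camera('side')[:,:,::-1]
print(o['position'],o['ft_force'],o['grip_width'])
A=cv2.resize(w[140:340,180:400],None,fx=2,fy=2,interpolation=cv2.INTER_CUBIC)
B=cv2.resize(sd[245:310,255:340],None,fx=4,fy=4,interpolation=cv2.INTER_CUBIC)
out=np.zeros((600,800,3),np.uint8); out[:400,:440]=A; out[:260,450:790]=B; out[300:600,450:800]=sd[120:420,130:480]
cv2.imwrite('pics/c7.png',out)
```

```text
[0.5041 0.0722 0.1729] [ 0.4961  0.5838 -0.4752] 0.9922382467124224
```

View pics/c7.png

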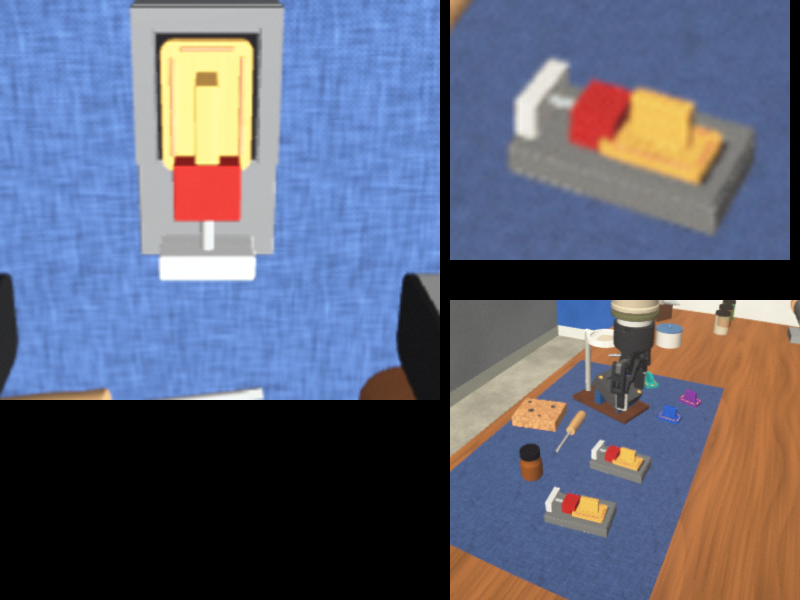

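The casting lies flat in the pocket, fin up (crop (205,105)). The closed red keeper (207,190) sits over the plate's end. The gripper is clear, and the full nest, jar and pick look undisturbed. I'm handing in.

```bash
python3 -c "
from workcell import *
print(hand_in())"
```

```text
the job is handed in; nothing more can be done
None
```

The casting is in the empty nest, fin up and flat on the floor with the keeper snapped back over the plate's end, and I handed the job in at about 14 s; in the last pictures the magnifier, finished casting, jar and pick were where they had been.

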